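Fit the suction funnel to the filtering flask

ROBOT

A 6-joint arm with a two-finger parallel gripper is mounted at the origin on the work surface. World frame = base frame: x ahead of the robot, y to its left, z up, the work surface at z = 0. Lengths are in mm, angles in rad, forces in N, time in s.
With the tool pointing down it reaches from about 400 to 925 mm from the base axis. Payload 12.5 kg.
Tool frame: the origin (TCP) lies midway between the tips of the shut fingers; the grasp point (between the pads) lies 19 mm behind it; z points along the fingers, y is the direction in which the jaws open and shut (so a half turn about z gives the same grasp; the last joint's range is limited). The gripper opens to 95 mm and grips with 3 to 60 N. Pads are 20 mm wide; open, the fingers measure 119 mm over their backs; the gripper's body (75 mm by 180 mm) begins 59 mm behind the grasp point.
Start: joints at [-1.374, 0.491, 1.559, -0, 1.092, -0.106], TCP at [186.394, -596.577, 214.661] pointing down, gripper open.
Joint ranges: [-3.1, 3.1], [-0.84, 2.19], [0.05, 2.79], [-1.13, 4.28], [0.06, 2.93], [-2.69, 2.69]. Speed limits (rad/s): [2.22, 2.22, 2.79, 3.14, 3.14, 3.14].

INTERFACE

Orientations are given as [roll, pitch, yaw] about the fixed x, y, z axes, in that order (R = Rz(yaw) Ry(pitch) Rx(roll)).
In Python, from cell import * gives the robot as it stands. The module is installed in compiled form; this text tells all that it offers.
- The arm moves only by the tool carry_out, never from a script. Its argument "moves" is a list of rows, each an object of numbers: "dx", "dy", "dz": the shift along the tool's x, y, z in m; "twist": the turn about the tool's z in degrees. A call has 1 to 5 rows; each row is the pose to reach, as a shift and turn from the pose commanded when the call began, along the tool's axes at that moment; what a row does not reach only later rows make up. A row lasts 1/10 s, in which the tool goes at most 50 mm and 8.59 degrees, less where a joint would pass 70% of its speed; a pose out of reach is approached as far as the arm can. A call with a gripper value outside its range is refused whole. "grip" is the finger opening in m, from 0 to 0.0951, set as the call begins (left out, the last holds). The fingers move at their own pace and stop on an object; the grip force is fixed at half the most. Time passes only in rows, so rows that repeat a pose let the fingers close. It gives the time, the measured TCP pose, the force and the opening at its end, in the units of the state.
- state(): the state, without advancing time (a new reading comes with each control period).
- read_camera(name): name is "side" or "top" or "wrist"; returns (picture, depth): 420x560x3 uint8, red, green, blue; 420x560 float32, mm along the optical axis (not along the pixel's ray), 0 where there is no reading.
- camera_info(name): a dict with "mtx" (3x3 intrinsics, pixels), "dist_coeffs" ([k1, k2, p1, p2, k3] as OpenCV has them; the pictures are not rectified), "R" (3x3) and "t" (3): a world point X has camera coordinates R X + t. Camera axes: x right, y down, z forward; pixel columns grow to the right and rows downward; lengths in mm; the calibration is good to about 2 mm. A picture is of the moment at which its call begins: read the wrist's pose just before it. camera_info takes no time and is no camera call; for the wrist camera it gives the pose at the moment of the call.
- job_done(): hands the job in, once; it reports no verdict.
The state is a dict: "t": time; "joints": joint angles; "qvel": joint speeds; "tau": joint torques, N m; "eef_pos": TCP position; "tcp_rot": TCP orientation; "ft_force": force on the tool from outside, world axes, zero at the start; "moment": the same for the moment, N m; "opening": opening from 0.0 (shut) to 1.0 (fully open).
Only numpy, scipy, OpenCV 4.12 (cv2) and the standard library are available. Lean on these libraries where they do the work, as an engineer would, in place of code of your own. Each camera call takes 0.05 s, during which the arm holds its last target. There are 200 camera calls.

TASK

Get the filtering flask ready to strain the stain: pick the rubber collar of the set that fits its neck, set it in the mouth small end down and press it home, then take the porcelain funnel that leans in the beaker, bring it upright into the collar and press it firmly home so that everything sits straight and tight, and let go. Go gently with the glass and porcelain, do not shove the flask about, and leave the other collars where they are and the bottles, jar and beaker standing.

Things in the scene. Friction and masses are not known exactly. Their poses are not given: they have to be found in the camera images.
- flask: Clear glass filtering flask, loose, 0.95 kg with the grey weight ring at its foot (113 mm across, top 39 mm up). Origin: centre of its underside, z up; 150 mm high. Foot 104 mm across, narrowing to a neck 50 mm outside. A hose barb sticks out along its +x to 58 mm from the axis, 120 mm up. It stands at any yaw, right or left of the beaker.
- flask_mouth (a point): Centre of the flask's mouth, level with the rim, 150 mm above its underside. The neck's bore is 42 mm; over its top 10 mm the mouth widens to 48 mm at the rim (55 mm outside), with the collars' taper.
- collar_mid: Middle one of three black rubber collars (hollow cones, standing small end down), the one that fits the neck; 0.1 kg. Origin: centre of its small end, z up its axis. Outside 30 mm across at the bottom, widening 3 mm of radius per 10 mm to 60 mm at 50 mm up, then a straight band to grip, to the top at 62 mm. Home, its origin is on the flask's axis 120 mm up. Press it home with 8 to 20 N.
- collar_mid_top (a point): Centre of the middle collar's top, 62 mm above its origin. The bore is 52 mm across here and narrows with the same taper as the outside to 15 mm at the bottom.
- collar_small: Small rubber collar of the same set and shape, 48 mm high, 19 mm across at the bottom, 41 mm at the top: it would drop into the neck. Not needed. Origin: centre of its small end.
- collar_large: Large rubber collar of the same set and shape, 60 mm high, 52 mm across at the bottom, 77 mm at the top: too wide for the neck. Not needed. Origin: centre of its small end. The three collars stand in any order, right of the flask and beaker.
- funnel: White porcelain suction funnel, 0.22 kg, 138 mm long, leaning about 23 degrees in the beaker, in any direction. Origin: centre of its stem's tip, z up its axis to the rim. Stem 12 mm across to 30 mm up; cone with the collars' taper, 16 mm across at 32 mm to 52 mm at 92 mm; round body 62 mm across from 100 mm to the rim. Home, its origin is 30 mm below the collar's, 90 mm above the flask's underside.
- funnel_rim (a point): Centre of the funnel's rim, 138 mm from its origin. The body is open here (bore 54 mm, 36 mm deep) and is gripped across its outside, above the beaker's rim. The funnel wants a firm push of 12 to 25 N held for half a second; over about 35 N would break something.
- beaker: Clear glass beaker with the funnel in it, loose, 0.22 kg, 70 mm across (74 mm at the lip), 80 mm high, wall 2.5 mm, floor 4 mm. Origin: centre of its underside; the funnel leans towards its +x.
- stain_bottle: Amber glass bottle, 72 mm across, 155 mm high, behind the flask and beaker; origin at the centre of its underside.
- dropper_bottle: White dropper bottle, 27 mm across, 84 mm high, nearer the robot; origin at the centre of its underside.
- stain_jar: Square glass staining jar with a lid, 58 mm wide, 112 mm high, behind; origin at the centre of its underside.
- wash_bottle: White wash bottle with a blue cap and a bent spout along its +x, 72 mm across, 196 mm high, far left; origin at the centre of its underside.
Not all that is in view belongs to the job. What is shaped like the collar_mid but turquoise is not meant.

How it is judged:
By the outcome, as a careful person would: the job done as asked, in the order asked, and still so for the second after the job is handed in, with the robot touching nothing.
It also fails if it takes over 61 s, if anything falls off the work surface, if the arm or the gripper's body presses on something with over 40 N, if the wrist force passes 120 N, or if a joint passes its speed limit or range.

## Working session

There is one attempt and no reset: what is moved stays moved. The work goes in short steps, Python scripts to look and compute and a tool call to move; the robot and the scene stay as the last step left them, time stands still between calls to the robot, and variables do not carry over. Pictures are saved under pics/ and viewed, about 8 in all and at most 12, crops included, and the job is handed in when it is done.

Besides the shell and the picture viewer there is one more tool, called after "Request:" as name([rows], argument=value, ...), one row to a line, values as JSON. carry_out: Moves the arm, as the interface text tells. Its arguments: {"type":"object","properties":{"moves":{"type":"array","items":{"type":"object","properties":{"dx":{"type":"number"},"dy":{"type":"number"},"dz":{"type":"number"},"twist":{"type":"number"}}}},"grip":{"type":"number"}},"required":["moves"]}

```bash
mkdir -p pics; cat > h.py <<'E'
from cell import *
import numpy as np, cv2
def grab(n):
    info=camera_info(n); im,d=read_camera(n); return im,d,info
def ray(info,uv):
    R=np.array(info["R"]);t=np.array(info["t"]).ravel()
    p=cv2.undistortPoints(np.array(uv,float).reshape(-1,1,2),np.array(info["mtx"]),np.array(info["dist_coeffs"])).reshape(-1,2)
    c=-R.T@t; d=np.c_[p,np.ones(len(p))]@R
    return c,d
def onplane(info,uv,z):
    c,d=ray(info,uv); return c+d*((z-c[2])/d[:,2])[:,None]
def cloud(info,d):
    v,u=np.mgrid[:d.shape[0],:d.shape[1]]
    c,r=ray(info,np.stack([u,v],-1).reshape(-1,2))
    return (c+r*d.reshape(-1,1)).reshape(d.shape+(3,))
def proj(info,X):
    rv=cv2.Rodrigues(np.array(info["R"]))[0]
    return cv2.projectPoints(np.array(X,float).reshape(-1,1,3),rv,np.array(info["t"],float).ravel(),np.array(info["mtx"]),np.array(info["dist_coeffs"]))[0].reshape(-1,2)
E
python3 - <<'E'
from h import *
import pickle
print(state())
for n in("top","side","wrist"):
    im,d,i=grab(n); cv2.imwrite(f"pics/{n}0.png",im[:,:,::-1]); pickle.dump((im,d,i),open(n+"0.pkl","wb"))
    R=np.array(i["R"]);print(n,-R.T@np.array(i["t"]).ravel(),R[2],i["mtx"][0][0])
E
```

```text
{'t': 0.0, 'joints': array([-1.37361031e+00,  4.91549077e-01,  1.55945241e+00, -1.52923575e-05,
        1.09169686e+00, -1.05603276e-01]), 'qvel': array([ 0.00032131, -0.00053962,  0.00065061, -0.0005626 ,  0.00075956,
        0.00097419]), 'tau': array([-8.60015080e-04, -6.12648368e+01, -2.58179516e+01,  6.91810017e-02,
        4.81974764e-02, -1.21988423e-04]), 'eef_pos': array([ 186.33273246, -596.32090989,  214.06724341]), 'tcp_rot': array([-3.14049169e+00, -1.03060794e-04,  3.02796290e-01]), 'ft_force': array([ 0.24109446, -1.04407576, -0.34279828]), 'moment': array([ 0.03997727, -0.04190954,  0.00096062]), 'opening': 1.0001404663371467}
top [ 419.80670575   79.13710417 1139.47703224] [ 0.13172139 -0.01016788 -0.99123463] 392.56286758256107
side [ 409.94174968  995.60009648 1198.99346547] [ 0.11613825 -0.64172576 -0.75808968] 447.04184777762293
wrist [ 252.92619388 -575.47345437  385.01936058] [-0.24285389 -0.07548117 -0.9671218 ] 321.1629096907277
```

View pics/top0.png

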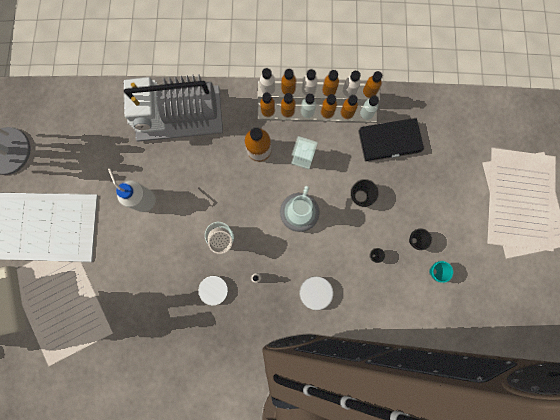

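View pics/side0.png

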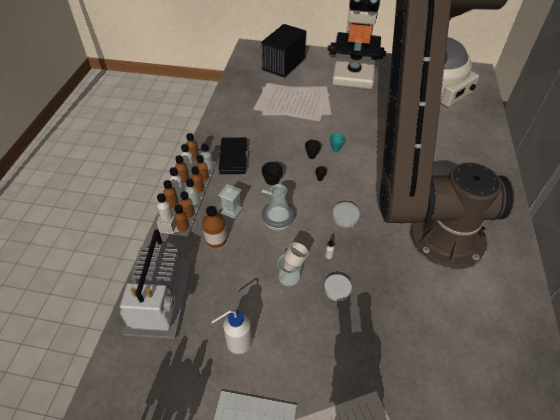

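The top view shows black collars at (364,193), (420,239) and (377,255), a turquoise decoy at (441,271), the flask at (300,210) and the funnel in its beaker at (219,237). I'll measure them and check the collar choice in a crop.

```bash
python3 - <<'E'
from h import *
import pickle
im,d,i=pickle.load(open("top0.pkl","rb")); C=cloud(i,d)
for n,(u,v) in dict(A=(364,193),B=(420,239),C=(377,255),T=(441,271),fl=(300,210),fun=(219,237),amber=(257,143),jar=(304,152),drop=(256,278),wash=(125,192)).items():
    s=24; P=C[v-s:v+s,u-s:u+s].reshape(-1,3); dd=d[v-s:v+s,u-s:u+s].ravel()
    P=P[(dd>0)&(P[:,2]>25)]
    zt=np.percentile(P[:,2],97); Q=P[P[:,2]>zt-8]
    lo,hi=Q[:,:2].min(0),Q[:,:2].max(0)
    print(n,"ztop",zt.round(),"mid",((lo+hi)/2).round(1),"ext",(hi-lo).round(1),len(Q))
crop=lambda x0,y0,x1,y1,f:cv2.resize(im[y0:y1,x0:x1,::-1],None,fx=f,fy=f,interpolation=cv2.INTER_CUBIC)
a=crop(335,170,460,290,4); b=crop(190,170,335,290,4)[:, :]
cv2.imwrite("pics/crop1.png",cv2.resize(np.hstack([b,a]),(800,356)))
E
```

```text
A ztop 61.0 mid [ 632.9 -150.9] ext [75.1 71.8] 158
B ztop 63.0 mid [ 487.1 -323.8] ext [94.1 91.4] 144
C ztop 50.0 mid [ 457.3 -187.6] ext [39.2 39.5] 73
T ztop 63.0 mid [ 434.6 -345.6] ext [93.2 98.8] 147
fl ztop 150.0 mid [577.2  30.2] ext [52.8 54. ] 135
fun ztop 142.0 mid [489.4 240.9] ext [41.9 52.9] 65
amber ztop 156.0 mid [764.  152.2] ext [29.4 31.1] 111
jar ztop 111.0 mid [742.2  24.9] ext [40.2 35.9] 53
drop ztop 84.0 mid [388.4 147.1] ext [10.8  8. ] 15
wash ztop 188.0 mid [624.7 502.4] ext [43.3 32.1] 44
```

View pics/crop1.png

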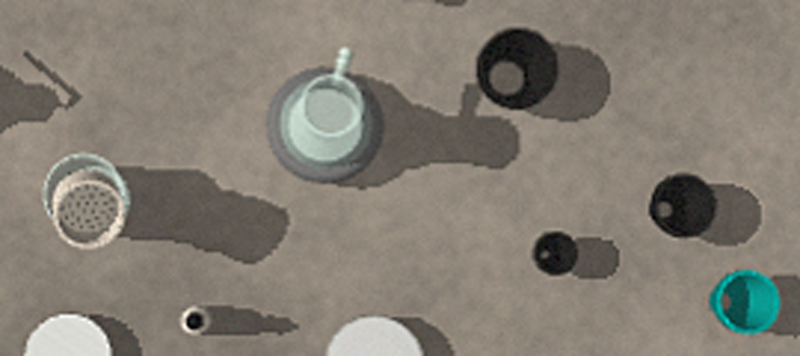

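B at (420,239) is the middle collar: black, about 60 mm across and 63 mm high. A is the large one, C the small one, and the turquoise T is the decoy. I'll refine B, the flask mouth and the funnel from pixels and circles.

```bash
cat >> h.py <<'E'
def circ(info,mask,z):
    c=max(cv2.findContours(mask.astype(np.uint8),cv2.RETR_EXTERNAL,cv2.CHAIN_APPROX_NONE)[0],key=cv2.contourArea)
    P=onplane(info,c.reshape(-1,2),z)[:,:2].astype(np.float32)
    e=cv2.fitEllipse(P); return np.round(e[0],1),np.round(e[1],1)
def win(mask,u,v,s):
    m=np.zeros(mask.shape,bool); m[v-s:v+s,u-s:u+s]=mask[v-s:v+s,u-s:u+s]; return m
def go(x,y,z,yaw=None):
    "print shift in tool axes (m) and twist (deg) from the measured pose, tool pointing down"
    s=state(); p=s["eef_pos"]; a=s["tcp_rot"][2]; D=np.array([x,y,z])-p
    X=np.array([np.cos(a),np.sin(a)]);Y=np.array([np.sin(a),-np.cos(a)])
    tw=0 if yaw is None else -np.degrees((yaw-a+np.pi/2)%np.pi-np.pi/2)
    print("t",round(s["t"],2),"pos",p.round(1),"rpy",s["tcp_rot"].round(3),"j6",s["joints"][5].round(2),"MOVE dx %.4f dy %.4f dz %.4f twist %.1f"%(D[:2]@X/1e3,D[:2]@Y/1e3,-D[2]/1e3,tw))
E
python3 - <<'E'
from h import *
import pickle
im,d,i=pickle.load(open("top0.pkl","rb")); C=cloud(i,d); z=C[:,:,2]; z[d==0]=0
for n,u,v,h in(("A",364,193,58),("B",420,239,60),("C",377,255,46)):
    print(n,circ(i,win(im.max(2)<62,u,v,18),h))
hsv=cv2.cvtColor(im,cv2.COLOR_RGB2HSV)
print("T",circ(i,win((hsv[:,:,1]>120)&(hsv[:,:,0]>75)&(hsv[:,:,0]<105),441,271,20),60))
print("flask mouth",circ(i,win(z>144,300,206,22),149))
m=win(z>85,219,237,30); P=C[m]; print("fun pts",len(P),P[:,2].max())
q=P[P[:,2]>114]
# porous plate inside: plane fit of interior
m2=win(z>85,219,240,7); Q=C[m2]; c=Q.mean(0); n=np.linalg.svd(Q-c)[2][2]; n*=np.sign(n[2]); print("plate centre",c,"normal",n)
print("drop",onplane(i,[[256,278]],84)); print("beaker ring pixels base z")
p0=np.array([487.1,-323.8]); go(480,-320,200)
E
```

```text
A (array([ 630.6, -150.2]), array([72.9, 76.5]))
B (array([ 503.3, -306.4]), array([56.2, 61.5]))
C (array([ 457. , -188.3]), array([37.4, 38.9]))
T (array([ 414.7, -364.7]), array([55.7, 63. ]))
flask mouth (array([577.3,  29.9]), array([52.1, 52.5]))
fun pts 528 147.0107959381735
plate centre [487.95424272 246.66660427  98.43188843] normal [-0.5313749  -0.40197504  0.74569215]
drop [[388.69814755 145.18674971  84.        ]]
beaker ring pixels base z
t 0.15 pos [ 186.3 -596.4  214.2] rpy [-3.141 -0.     0.303] j6 -0.11 MOVE dx 0.3627 dy -0.1763 dz 0.0142 twist 0.0
```

```bash
python3 -c "
from h import *
go(503,-306,150,0.58)"
```

```text
t 0.15 pos [ 186.3 -596.4  214.2] rpy [-3.141 -0.     0.303] j6 -0.11 MOVE dx 0.3888 dy -0.1828 dz 0.0642 twist -15.9
```

Request:
carry_out([
  {"dx": 0.389, "dy": -0.183, "dz": 0.064, "twist": -16},
  {"dx": 0.389, "dy": -0.183, "dz": 0.064, "twist": -16},
  {"dx": 0.389, "dy": -0.183, "dz": 0.064, "twist": -16},
  {"dx": 0.389, "dy": -0.183, "dz": 0.064, "twist": -16},
  {"dx": 0.389, "dy": -0.183, "dz": 0.064, "twist": -16},
], grip=0.095)

```text
t: 0.65
eef_pos: [369.7, -427.9, 177.5]
tcp_rot: [3.142, 0.0, 0.582]
ft_force: [0.6, -0.9, 0.4]
opening: 1.003
```

```bash
python3 -c "
from h import *
go(503,-306,150,0.58)"
```

```text
t 0.65 pos [ 369.7 -427.9  177.5] rpy [3.142 0.    0.582] j6 0.01 MOVE dx 0.1784 dy -0.0286 dz 0.0275 twist 0.1
```

Request:
carry_out([
  {"dx": 0.178, "dy": -0.029, "dz": 0.028},
  {"dx": 0.178, "dy": -0.029, "dz": 0.028},
  {"dx": 0.178, "dy": -0.029, "dz": 0.028},
  {"dx": 0.178, "dy": -0.029, "dz": 0.028},
  {"dx": 0.178, "dy": -0.029, "dz": 0.028},
])

```text
schema error: expected keys dx, dy, dz, twist
```

```bash
python3 - <<'E'
from h import *
s=state();im,d,i=grab("wrist"); cv2.imwrite("pics/w1.png",im[:,:,::-1])
print(s["eef_pos"],"B pix",proj(i,[503,-306,62]),"tcp pix",proj(i,s["eef_pos"]))
u,v=proj(i,[503,-306,60])[0].astype(int)
print(circ(i,win(im.max(2)<62,u,v,75),60))
C=cloud(i,d); P=C[(d>0)&(C[:,:,2]>58)&(C[:,:,2]<66)&(np.hypot(C[:,:,0]-503,C[:,:,1]+306)<40)]
print(len(P),P[:,:2].min(0),P[:,:2].max(0),(P[:,:2].min(0)+P[:,:2].max(0))/2)
go(503,-306,37)
E
```

```text
[ 369.67668152 -427.87936972  177.51087173] B pix [[239.21841018 -13.27332522]] tcp pix [[275.18811082 249.41080295]]Traceback (most recent call last):
  File "<stdin>", line 5, in <module>
  File "h.py", line 20, in circ
    c=max(cv2.findContours(mask.astype(np.uint8),cv2.RETR_EXTERNAL,cv2.CHAIN_APPROX_NONE)[0],key=cv2.contourArea)
ValueError: max() iterable argument is empty
```

View pics/w1.png

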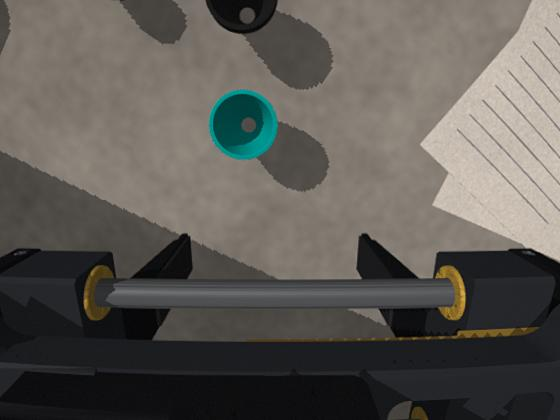

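The picture was taken before the move, because that call was refused: every key is needed. It shows the decoy at (243,125) and the middle collar at the top edge (240,13). I'll stop 80 mm short of the collar to measure it in view.

Request:
carry_out([
  {"dx": 0.05, "dy": -0.029, "dz": 0.0, "twist": 0},
  {"dx": 0.098, "dy": -0.029, "dz": 0.0, "twist": 0},
  {"dx": 0.098, "dy": -0.029, "dz": 0.0, "twist": 0},
])

```text
t: 1.0
eef_pos: [437.3, -348.2, 177.9]
tcp_rot: [3.142, -0.001, 0.586]
ft_force: [-2.0, -1.3, -0.1]
opening: 0.998
```

```bash
python3 - <<'E'
from h import *
s=state();im,d,i=grab("wrist"); cv2.imwrite("pics/w1.png",im[:,:,::-1])
u,v=proj(i,[503,-306,60])[0].astype(int)
print("pix",u,v,circ(i,win(im.max(2)<62,u,v,60),60))
C=cloud(i,d); P=C[(d>0)&(C[:,:,2]>56)&(C[:,:,2]<68)&(np.hypot(C[:,:,0]-503,C[:,:,1]+306)<45)]
print(len(P),P[:,2].max(),P[:,:2].min(0),P[:,:2].max(0),(P[:,:2].min(0)+P[:,:2].max(0))/2)
go(503,-306,37)
E
```

```text
pix 276 113 (array([ 500.9, -308.8]), array([58.7, 59.2]))
1489 65.2219980028101 [ 471.01379176 -338.28833131] [ 530.5312064  -279.18873483] [ 500.77249908 -308.73853307]
t 1.05 pos [ 436.4 -349.3  177.8] rpy [ 3.142 -0.     0.586] j6 0.19 MOVE dx 0.0794 dy 0.0008 dz 0.1408 twist 0.0
```

```bash
python3 -c "
from h import *
go(501,-308.7,37,0.58)"
```

```text
t 1.05 pos [ 436.4 -349.3  177.8] rpy [ 3.142 -0.     0.586] j6 0.19 MOVE dx 0.0762 dy 0.0019 dz 0.1408 twist 0.3
```

Request:
carry_out([
  {"dx": 0.04, "dy": 0.002, "dz": 0.03, "twist": 0},
  {"dx": 0.076, "dy": 0.002, "dz": 0.06, "twist": 0},
  {"dx": 0.076, "dy": 0.002, "dz": 0.1, "twist": 0},
  {"dx": 0.076, "dy": 0.002, "dz": 0.13, "twist": 0},
  {"dx": 0.076, "dy": 0.002, "dz": 0.141, "twist": 0},
])

```text
t: 1.55
eef_pos: [497.6, -311.1, 34.0]
tcp_rot: [-3.138, 0.002, 0.582]
ft_force: [-0.1, 0.2, 0.1]
opening: 0.999
```

Request:
carry_out([
  {"dx": 0, "dy": 0, "dz": 0, "twist": 0},
  {"dx": 0, "dy": 0, "dz": 0, "twist": 0},
  {"dx": 0, "dy": 0, "dz": 0, "twist": 0},
  {"dx": 0, "dy": 0, "dz": 0, "twist": 0},
], grip=0.05)

```text
t: 1.95
eef_pos: [499.5, -311.7, 38.2]
tcp_rot: [3.139, -0.001, 0.582]
ft_force: [-0.1, 1.2, 0.4]
opening: 0.723
```

Request:
carry_out([
  {"dx": 0, "dy": 0, "dz": 0, "twist": 0},
  {"dx": 0, "dy": 0, "dz": 0, "twist": 0},
  {"dx": 0, "dy": 0, "dz": 0, "twist": 0},
  {"dx": 0, "dy": 0, "dz": 0, "twist": 0},
], grip=0.05)

```text
t: 2.35
eef_pos: [499.4, -311.4, 37.6]
tcp_rot: [3.14, -0.0, 0.582]
ft_force: [-1.7, 0.8, 6.7]
opening: 0.623
```

Request:
carry_out([
  {"dx": 0, "dy": 0, "dz": -0.01, "twist": 0},
  {"dx": 0, "dy": 0, "dz": -0.05, "twist": 0},
  {"dx": 0, "dy": 0, "dz": -0.1, "twist": 0},
  {"dx": 0, "dy": 0, "dz": -0.15, "twist": 0},
  {"dx": 0, "dy": 0, "dz": -0.19, "twist": 0},
])

```text
t: 2.85
eef_pos: [499.0, -311.1, 230.4]
tcp_rot: [3.14, -0.001, 0.582]
ft_force: [1.0, -0.9, -0.4]
opening: 0.619
```

```bash
python3 -c "
from h import *
s=state();print(s['opening']*95.1,s['ft_force'])
go(577,30,230,0.58)"
```

```text
58.84442997917487 [ 0.99092961 -0.89775396 -0.39211381]
t 2.85 pos [ 499.  -311.1  230.4] rpy [ 3.14e+00 -1.00e-03  5.82e-01] j6 0.32 MOVE dx 0.2526 dy -0.2420 dz 0.0004 twist 0.1
```

Request:
carry_out([
  {"dx": 0.02, "dy": -0.03, "dz": 0.0, "twist": 0},
  {"dx": 0.048, "dy": -0.07, "dz": 0.0, "twist": 0},
  {"dx": 0.075, "dy": -0.11, "dz": 0.0, "twist": 0},
  {"dx": 0.1, "dy": -0.15, "dz": 0.0, "twist": 0},
  {"dx": 0.127, "dy": -0.19, "dz": 0.0, "twist": 0},
])

```text
t: 3.35
eef_pos: [500.1, -80.9, 227.5]
tcp_rot: [3.141, -0.0, 0.582]
ft_force: [1.1, -0.4, -0.3]
opening: 0.624
```

Request:
carry_out([
  {"dx": 0.02, "dy": -0.03, "dz": 0.0, "twist": 0},
  {"dx": 0.037, "dy": -0.053, "dz": 0.0, "twist": 0},
  {"dx": 0.037, "dy": -0.053, "dz": 0.0, "twist": 0},
  {"dx": 0.037, "dy": -0.053, "dz": 0.0, "twist": 0},
])

```text
t: 3.75
eef_pos: [502.4, -17.6, 227.2]
tcp_rot: [3.141, -0.0, 0.584]
ft_force: [-0.2, 0.1, -0.7]
opening: 0.62
```

```bash
python3 - <<'E'
from h import *
s=state();im,d,i=grab("wrist"); cv2.imwrite("pics/w2.png",im[:,:,::-1])
print("tcp",s["eef_pos"],"mouth pix",proj(i,[577,30,150]))
C=cloud(i,d); near=(np.hypot(C[:,:,0]-577,C[:,:,1]-30)<45)&(d>0)
m=near&(C[:,:,2]>145)&(C[:,:,2]<156); print(m.sum(),circ(i,m,150)); P=C[m];print((P.min(0)+P.max(0))/2,P.min(0),P.max(0))
m=(d>0)&(C[:,:,2]>190)&(np.hypot(C[:,:,0]-s["eef_pos"][0],C[:,:,1]-s["eef_pos"][1])<36)
P=C[m];print("held",len(P),P.min(0),P.max(0),P.mean(0))
g,dd,ti=grab("top"); hm=cloud(ti,dd); z=hm[:,:,2]
u,v=proj(ti,[577,30,149])[0].astype(int)
print("top again",circ(ti,win((z>144)&(z<156),u,v,15),149))
go(577,30,230,0.58)
E
```

```text
tcp [502.37081412 -17.64685282 227.23670036] mouth pix [[276.59951928  97.29301466]]
1585 (array([574. ,  30.3]), array([53.5, 53.9]))
[573.88541666  30.44318426 149.28482804] [546.93406766   3.41751091 145.00183333] [600.83676565  57.46885762 153.56782275]
held 39430 [473.50103053 -52.09535914 190.37158152] [538.27421208  18.2886537  358.54961757] [517.20410513  -7.56533739 316.10902828]
top again (array([577.4,  31.3]), array([47.4, 49.8]))
t 3.85 pos [502.5 -18.7 227. ] rpy [3.141 0.    0.582] j6 0.82 MOVE dx 0.0890 dy 0.0003 dz -0.0030 twist 0.1
```

View pics/w2.png

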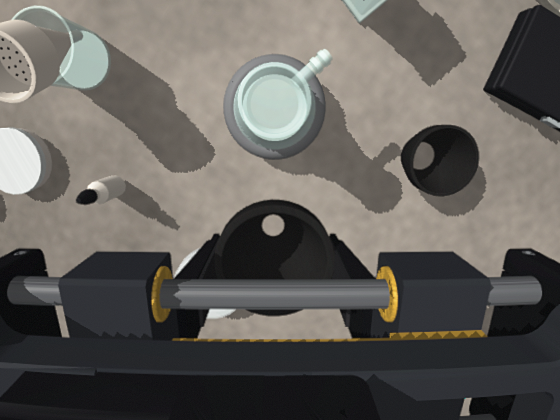

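The wrist picture shows the flask mouth at (276,97) and the collar upright in the jaws with its front rim at (275,200). I'll check where the collar's axis sits relative to the TCP.

```bash
python3 - <<'E'
from h import *
from scipy.optimize import least_squares
im=cv2.imread("pics/w2.png")[:,:,::-1]; i=camera_info("wrist"); s=state()
print(s["eef_pos"])
# front rim arc of the held collar: first dark pixel per column
pts=[(u,195+np.argmax(im[195:260,u].max(1)<70)) for u in range(235,318,3)]
print(pts[::6])
for zt in(249,252,255):
    P=onplane(i,pts,zt)[:,:2]
    r=least_squares(lambda c:np.hypot(*(P-c).T)-30,s["eef_pos"][:2],loss="soft_l1")
    a=s["tcp_rot"][2];D=r.x-s["eef_pos"][:2]
    print(zt,r.x,"tool xy offset",D@[np.cos(a),np.sin(a)],D@[np.sin(a),-np.cos(a)],"rms",np.std(r.fun))
E
```

```text
[502.46291788 -18.66731933 227.02182584]
[(235, np.int64(215)), (253, np.int64(204)), (271, np.int64(200)), (289, np.int64(202)), (307, np.int64(210))]
249 [505.53595548 -15.90909632] tool xy offset 4.083039335640377 -0.6165582331122601 rms 0.20674308111450987
252 [506.08649745 -15.51989818] tool xy offset 4.756874102849751 -0.6393259224457257 rms 0.2458502062139904
255 [506.63924293 -15.12941505] tool xy offset 5.433256004018881 -0.6619568207702891 rms 0.285152719470749
```

Request:
carry_out([
  {"dx": 0.04, "dy": -0.001, "dz": 0.0, "twist": 0},
  {"dx": 0.075, "dy": -0.001, "dz": 0.0, "twist": 0},
  {"dx": 0.0825, "dy": -0.001, "dz": 0.0, "twist": 0},
  {"dx": 0.0825, "dy": -0.001, "dz": 0.025, "twist": 0},
  {"dx": 0.0825, "dy": -0.001, "dz": 0.045, "twist": 0},
])

```text
t: 4.35
eef_pos: [570.6, 27.2, 180.9]
tcp_rot: [3.142, 0.0, 0.581]
ft_force: [0.0, -1.0, -0.7]
opening: 0.623
```

Request:
carry_out([
  {"dx": 0, "dy": 0, "dz": 0.0, "twist": 0},
  {"dx": 0, "dy": 0, "dz": 0.007, "twist": 0},
  {"dx": 0, "dy": 0, "dz": 0.014, "twist": 0},
])

```text
t: 4.65
eef_pos: [571.2, 27.6, 168.4]
tcp_rot: [3.14, -0.001, 0.581]
ft_force: [0.4, 0.1, -0.5]
opening: 0.623
```

Request:
carry_out([
  {"dx": 0, "dy": 0, "dz": 0.003, "twist": 0},
  {"dx": 0, "dy": 0, "dz": 0.006, "twist": 0},
  {"dx": 0, "dy": 0, "dz": 0.006, "twist": 0},
])

```text
t: 4.95
eef_pos: [570.9, 28.1, 161.8]
tcp_rot: [3.141, -0.0, 0.582]
ft_force: [-0.7, 0.3, -1.7]
opening: 0.62
```

Request:
carry_out([
  {"dx": 0, "dy": 0, "dz": 0.002, "twist": 0},
  {"dx": 0, "dy": 0, "dz": 0.002, "twist": 0},
])

```text
t: 5.15
eef_pos: [571.2, 28.1, 160.0]
tcp_rot: [3.141, -0.001, 0.582]
ft_force: [1.1, -0.7, -1.2]
opening: 0.625
```

Request:
carry_out([
  {"dx": 0, "dy": 0, "dz": 0.0015, "twist": 0},
  {"dx": 0, "dy": 0, "dz": 0.0015, "twist": 0},
])

```text
t: 5.35
eef_pos: [571.4, 28.1, 158.6]
tcp_rot: [3.141, -0.001, 0.582]
ft_force: [3.0, -0.8, 2.4]
opening: 0.623
```

Request:
carry_out([
  {"dx": 0, "dy": 0, "dz": 0.001, "twist": 0},
  {"dx": 0, "dy": 0, "dz": 0.001, "twist": 0},
])

```text
t: 5.55
eef_pos: [571.3, 28.1, 157.6]
tcp_rot: [3.141, -0.001, 0.582]
ft_force: [3.4, -1.0, 4.0]
opening: 0.621
```

Request:
carry_out([
  {"dx": 0.001, "dy": 0.0007, "dz": 0.001, "twist": 0},
  {"dx": 0.001, "dy": 0.0007, "dz": 0.001, "twist": 0},
])

```text
t: 5.75
eef_pos: [572.3, 28.0, 157.1]
tcp_rot: [3.141, -0.0, 0.582]
ft_force: [-0.6, -1.2, 10.6]
opening: 0.621
```

Request:
carry_out([
  {"dx": 0, "dy": 0, "dz": 0.001, "twist": 0},
  {"dx": 0, "dy": 0, "dz": 0.001, "twist": 0},
])

```text
t: 5.95
eef_pos: [572.3, 28.0, 157.0]
tcp_rot: [3.14, -0.001, 0.582]
ft_force: [-3.2, -2.4, 19.4]
opening: 0.621
```

Request:
carry_out([
  {"dx": -0.0005, "dy": 0, "dz": -0.0005, "twist": 0},
  {"dx": -0.0005, "dy": 0, "dz": -0.0005, "twist": 0},
  {"dx": -0.0005, "dy": 0, "dz": -0.0005, "twist": 0},
])

```text
t: 6.25
eef_pos: [572.2, 28.0, 157.1]
tcp_rot: [3.14, -0.002, 0.582]
ft_force: [0.8, 0.6, 13.0]
opening: 0.62
```

Request:
carry_out([
  {"dx": 0, "dy": 0, "dz": -0.0005, "twist": 0},
  {"dx": 0, "dy": 0, "dz": -0.001, "twist": 0},
  {"dx": 0, "dy": 0, "dz": -0.001, "twist": 0},
])

```text
t: 6.55
eef_pos: [572.1, 27.9, 157.2]
tcp_rot: [3.141, -0.001, 0.582]
ft_force: [3.8, 0.7, 6.0]
opening: 0.622
```

Request:
carry_out([
  {"dx": 0, "dy": 0, "dz": 0, "twist": 0},
  {"dx": 0, "dy": 0, "dz": 0, "twist": 0},
  {"dx": 0, "dy": 0, "dz": 0, "twist": 0},
  {"dx": 0, "dy": 0, "dz": 0, "twist": 0},
  {"dx": 0, "dy": 0, "dz": 0, "twist": 0},
], grip=0.09)

```text
t: 7.05
eef_pos: [571.5, 27.8, 156.6]
tcp_rot: [-3.141, 0.001, 0.582]
ft_force: [0.2, -0.1, -0.0]
opening: 0.936
```

Request:
carry_out([
  {"dx": 0, "dy": 0, "dz": 0, "twist": 0},
  {"dx": 0, "dy": 0, "dz": 0, "twist": 0},
  {"dx": 0, "dy": 0, "dz": -0.02, "twist": 0},
  {"dx": 0, "dy": 0, "dz": -0.05, "twist": 0},
  {"dx": 0, "dy": 0, "dz": -0.09, "twist": 0},
], grip=0.095)

```text
t: 7.55
eef_pos: [571.0, 27.9, 246.6]
tcp_rot: [-3.14, 0.002, 0.582]
ft_force: [0.2, -0.8, 0.2]
opening: 0.999
```

Request:
carry_out([
  {"dx": -0.005, "dy": -0.04, "dz": 0, "twist": 0},
  {"dx": -0.01, "dy": -0.088, "dz": 0, "twist": 0},
  {"dx": -0.016, "dy": -0.136, "dz": 0, "twist": 0},
  {"dx": -0.022, "dy": -0.184, "dz": 0, "twist": 0},
  {"dx": -0.027, "dy": -0.224, "dz": 0, "twist": 0},
])

```text
t: 8.05
eef_pos: [424.2, 201.4, 247.0]
tcp_rot: [3.142, -0.0, 0.582]
ft_force: [0.6, 0.6, -0.3]
opening: 0.997
```

Request:
carry_out([
  {"dx": 0, "dy": 0, "dz": 0, "twist": 0},
  {"dx": 0, "dy": 0, "dz": 0, "twist": 0},
])

```text
t: 8.25
eef_pos: [425.8, 200.6, 247.1]
tcp_rot: [3.141, -0.001, 0.584]
ft_force: [-0.1, -0.3, -0.2]
opening: 1.0
```

```bash
python3 - <<'E'
from h import *
import pickle
s=state();r=[grab(n) for n in("wrist","top","side")]; pickle.dump((s,r),open("fun.pkl","wb"))
im,d,i=r[0]; cv2.imwrite("pics/w3.png",im[:,:,::-1]); print(s["eef_pos"],s["tcp_rot"])
C=cloud(i,d);near=(d>0)&(np.hypot(C[:,:,0]-490,C[:,:,1]-245)<80)&(C[:,:,2]>70)
P=C[near];print(len(P),P.min(0),P.max(0))
v,u=np.nonzero(near);print(u.min(),u.max(),v.min(),v.max())
# collar after release
im,d,i=r[1];z=cloud(i,d)[:,:,2];u,v=proj(i,[577,30,180])[0].astype(int)
print("collar",circ(i,win((z>172)&(z<192),u,v,20),181))
C=cloud(i,d);P=C[win((z>172)&(z<192)&(im.max(2)<80),u,v,20)];print(P[:,2].mean(),np.linalg.lstsq(np.c_[P[:,:2]-P[:,:2].mean(0),np.ones(len(P))],P[:,2],rcond=None)[0])
E
```

```text
[425.8060207  200.60673688 247.08694379] [ 3.14110954e+00 -6.36050367e-04  5.84049594e-01]
67774 [410.12064983 165.01145389  70.05377004] [536.16060829 289.03287563 378.8994088 ]
0 559 65 419
collar (array([576.7,  29.9]), array([57.6, 59. ]))
178.8468698733315 [-2.87699187e-02  1.17830952e-02  1.78846870e+02]
```

View pics/w3.png

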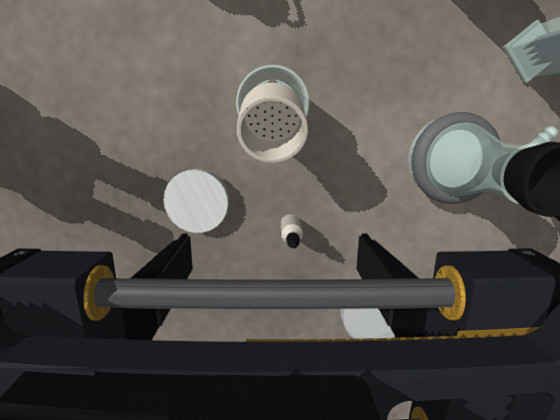

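The picture shows the funnel rim around (272,127), leaning towards the camera, with the beaker lip behind at (272,95). The collar is seated in the flask at the right. I'll fit the funnel's axis from depth.

```bash
python3 - <<'E'
from h import *
import pickle
s,r=pickle.load(open("fun.pkl","rb"))
im,d,i=r[0]; C=cloud(i,d)
m=(d>0)&(C[:,:,2]>70)&(C[:,:,2]<160); m[:, :225]=0; m[:,320:]=0; m[175:]=0; m[:60]=0
hsv=cv2.cvtColor(im,cv2.COLOR_RGB2HSV)
w=m&(hsv[:,:,2]>150)
# plate region
pl=np.zeros_like(m);cv2_m=np.zeros(m.shape,np.uint8);cv2.ellipse(cv2_m,(272,120),(20,14),0,0,360,1,-1)
Q=C[m&(cv2_m>0)]
for _ in range(4):
    c=Q.mean(0); n=np.linalg.svd(Q-c,full_matrices=False)[2][2]; n*=np.sign(n[2]); e=(Q-c)@n; Q=Q[abs(e)<max(1.5,2*e.std())] if _<3 else Q
print("plate",c,"n",n,"tilt",np.degrees(np.arccos(n[2])),"az",np.degrees(np.arctan2(n[1],n[0])),len(Q),e.std())
P=C[m]; h=(P-c)@n; rad=np.linalg.norm((P-c)-np.outer(h,n),axis=1)
print(np.histogram(h[rad<40],bins=np.arange(-40,52,4)))
# rim annulus: top layer; plane fit of it directly
R=P[(h>31)&(h<42)&(rad<40)]
c2=R.mean(0)
for _ in range(4):
    c2=R.mean(0);n2=np.linalg.svd(R-c2,full_matrices=False)[2][2];n2*=np.sign(n2[2]);e=(R-c2)@n2;R=R[abs(e)<max(1,2*e.std())]
print("rim n",n2,"tilt",np.degrees(np.arccos(n2[2])),"az",np.degrees(np.arctan2(n2[1],n2[0])),len(R))
# circle in plane
a=np.cross(n2,[0,0,1.]);a/=np.linalg.norm(a);b=np.cross(n2,a)
xy=np.c_[(R-c2)@a,(R-c2)@b].astype(np.float32)
(cx,cy),rr=cv2.minEnclosingCircle(xy); print("rim centre",c2+cx*a+cy*b,"r",rr)
# beaker lip: pixels bluish non-cream at z 72..86
L=P[(P[:,2]>74)&(P[:,2]<86)&(h<-8)];print("lip",len(L),L.min(0),L.max(0))
E
```

```text
plate [485.13523773 242.86010244  97.92165083] n [-0.32988475 -0.21613361  0.9189463 ] tilt 23.227478316886735 az -146.76801883060944 883 0.6410424586328195
(array([ 94, 106, 101,  98,  81,  20,   0,   0,   0, 896, 979, 202, 195,
       216, 210, 226, 229, 234, 663, 425,   0,   0]), array([-40, -36, -32, -28, -24, -20, -16, -12,  -8,  -4,   0,   4,   8,
        12,  16,  20,  24,  28,  32,  36,  40,  44,  48]))
rim n [-0.33090128 -0.21547553  0.91873535] tilt 23.258106944827656 az -146.92872313044373 898
rim centre [476.98843459 237.24224042 132.69473554] r 31.372329711914062
lip 651 [471.32999997 217.27577264  74.02814757] [536.16060829 289.03287563  82.85980539]
```

Request:
carry_out([
  {"dx": 0.02, "dy": -0.002, "dz": 0, "twist": -8.5},
  {"dx": 0.04, "dy": -0.002, "dz": 0, "twist": -17},
  {"dx": 0.06, "dy": -0.002, "dz": 0.0, "twist": -25.5},
  {"dx": 0.07, "dy": -0.002, "dz": 0.02, "twist": -34},
  {"dx": 0.07, "dy": -0.002, "dz": 0.04, "twist": -42.5},
])

```text
t: 8.9
eef_pos: [485.3, 239.9, 206.0]
tcp_rot: [3.141, -0.0, 1.328]
ft_force: [0.7, -0.5, -0.6]
opening: 0.996
```

Request:
carry_out([
  {"dx": 0, "dy": 0, "dz": 0, "twist": -8.5},
  {"dx": 0, "dy": 0, "dz": 0, "twist": -17},
  {"dx": 0, "dy": 0, "dz": 0, "twist": -25.5},
  {"dx": 0, "dy": 0, "dz": 0, "twist": -34},
  {"dx": 0, "dy": 0, "dz": 0, "twist": -42.5},
])

```text
t: 9.4
eef_pos: [484.2, 239.2, 206.4]
tcp_rot: [-3.141, 0.0, 2.07]
ft_force: [0.2, -0.1, 0.1]
opening: 1.002
```

Request:
carry_out([
  {"dx": 0, "dy": 0, "dz": 0, "twist": -5},
  {"dx": 0, "dy": 0, "dz": 0, "twist": -5},
  {"dx": 0, "dy": 0, "dz": 0, "twist": -5},
])

```text
t: 9.7
eef_pos: [483.9, 239.6, 206.6]
tcp_rot: [-3.141, 0.0, 2.149]
ft_force: [-0.1, 0.3, 0.1]
opening: 1.001
```

```bash
python3 -c "
from h import *
go(483.3,241.3,97,2.15)"
```

```text
t 9.7 pos [483.9 239.6 206.6] rpy [-3.141  0.     2.149] j6 -0.24 MOVE dx 0.0017 dy 0.0005 dz 0.1096 twist -0.1
```

Request:
carry_out([
  {"dx": 0.0015, "dy": 0, "dz": 0.035, "twist": 0},
  {"dx": 0.0015, "dy": 0, "dz": 0.07, "twist": 0},
  {"dx": 0.0015, "dy": 0, "dz": 0.095, "twist": 0},
  {"dx": 0.0015, "dy": 0, "dz": 0.109, "twist": 0},
  {"dx": 0.0015, "dy": 0, "dz": 0.109, "twist": 0},
])

```text
t: 10.2
eef_pos: [482.0, 240.9, 96.0]
tcp_rot: [-3.138, -0.001, 2.15]
ft_force: [0.3, -0.5, 0.3]
opening: 0.998
```

Request:
carry_out([
  {"dx": 0, "dy": 0.0, "dz": 0, "twist": 0},
  {"dx": 0, "dy": 0.0, "dz": 0, "twist": 0},
  {"dx": 0, "dy": 0.0, "dz": 0, "twist": 0},
  {"dx": 0, "dy": 0.0, "dz": 0, "twist": 0},
], grip=0.076)

```text
t: 10.6
eef_pos: [482.8, 241.6, 98.5]
tcp_rot: [3.14, 0.0, 2.153]
ft_force: [-0.0, 0.3, 0.0]
opening: 0.803
```

Request:
carry_out([
  {"dx": 0, "dy": 0.002, "dz": 0, "twist": 0},
  {"dx": 0, "dy": 0.004, "dz": 0, "twist": 0},
  {"dx": 0, "dy": 0.006, "dz": 0, "twist": 0},
  {"dx": 0, "dy": 0.008, "dz": 0, "twist": 0},
  {"dx": 0, "dy": 0.01, "dz": 0, "twist": 0},
], grip=0.072)

```text
t: 11.1
eef_pos: [491.0, 247.1, 97.7]
tcp_rot: [-3.141, 0.0, 2.153]
ft_force: [-0.6, 0.0, 0.1]
opening: 0.757
```

Request:
carry_out([
  {"dx": 0, "dy": 0.001, "dz": 0, "twist": 0},
  {"dx": 0, "dy": 0.002, "dz": 0, "twist": 0},
  {"dx": 0, "dy": 0.003, "dz": 0, "twist": 0},
  {"dx": 0, "dy": 0.004, "dz": 0, "twist": 0},
  {"dx": 0, "dy": 0.004, "dz": 0, "twist": 0},
], grip=0.067)

```text
t: 11.6
eef_pos: [493.1, 248.7, 97.8]
tcp_rot: [-3.139, -0.0, 2.153]
ft_force: [-5.8, -3.6, 5.8]
opening: 0.72
```

```bash
python3 - <<'E'
from h import *
s=state(); print(s["opening"]*95.1,s["ft_force"])
im,d,i=grab("side"); u,v=proj(i,[490,245,110])[0].astype(int)
a=cv2.resize(im[v-60:v+60,u-60:u+60,::-1],(400,400),interpolation=cv2.INTER_CUBIC)
im,d,i=grab("wrist")
cv2.imwrite("pics/f1.png",np.hstack([a,cv2.resize(im[:,:,::-1],(400,400))]))
E
```

```text
68.50632189460418 [-5.79487472 -3.61099276  5.83168329]
```

View pics/f1.png

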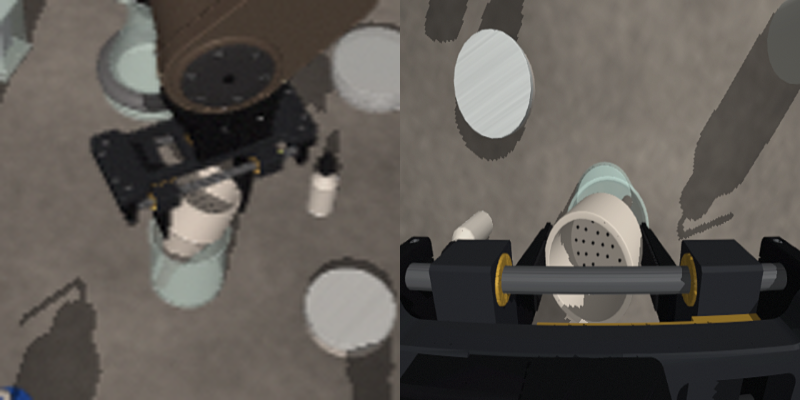

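The left crop shows the funnel partly righted in the jaws with the beaker standing; the right shows the rim between the pads. The 68.5 mm opening means about 12° of lean is left. It is pressing on the beaker floor slightly, so I'll raise it while closing.

Request:
carry_out([
  {"dx": 0, "dy": 0, "dz": -0.003, "twist": 0},
  {"dx": 0, "dy": 0, "dz": -0.006, "twist": 0},
  {"dx": 0, "dy": 0, "dz": -0.009, "twist": 0},
])

```text
t: 12.0
eef_pos: [494.3, 249.3, 106.8]
tcp_rot: [-3.142, 0.0, 2.153]
ft_force: [-1.3, 0.0, -2.2]
opening: 0.721
```

Request:
carry_out([
  {"dx": 0, "dy": 0, "dz": -0.002, "twist": 0},
  {"dx": 0, "dy": 0, "dz": -0.004, "twist": 0},
  {"dx": 0, "dy": 0, "dz": -0.006, "twist": 0},
  {"dx": 0, "dy": 0, "dz": -0.008, "twist": 0},
  {"dx": 0, "dy": 0, "dz": -0.01, "twist": 0},
], grip=0.055)

```text
t: 12.5
eef_pos: [494.3, 249.2, 117.0]
tcp_rot: [3.141, 0.0, 2.153]
ft_force: [-1.0, 0.4, -2.4]
opening: 0.718
```

Request:
carry_out([
  {"dx": 0, "dy": 0, "dz": -0.015, "twist": 0},
  {"dx": 0, "dy": 0, "dz": -0.035, "twist": 0},
  {"dx": 0, "dy": 0, "dz": -0.06, "twist": 0},
  {"dx": 0, "dy": 0, "dz": -0.085, "twist": 0},
  {"dx": 0, "dy": 0, "dz": -0.12, "twist": 0},
])

```text
t: 13.0
eef_pos: [493.8, 249.1, 237.2]
tcp_rot: [-3.14, -0.0, 2.153]
ft_force: [0.2, -0.6, -2.6]
opening: 0.721
```

Request:
carry_out([
  {"dx": 0, "dy": 0, "dz": -0.04, "twist": 0},
  {"dx": 0, "dy": 0, "dz": -0.07, "twist": 0},
  {"dx": 0, "dy": 0, "dz": -0.075, "twist": 0},
])

```text
t: 13.3
eef_pos: [495.2, 249.6, 315.5]
tcp_rot: [3.135, 0.002, 2.153]
ft_force: [0.6, -0.5, -1.7]
opening: 0.722
```

```bash
python3 - <<'E'
from h import *
import pickle
s=state(); print(s["opening"]*95.1,s["ft_force"],s["eef_pos"])
S,T=grab("side"),grab("top"); W=grab("wrist"); pickle.dump((s,S,T,W),open("held.pkl","wb"))
im,d,i=S; u,v=proj(i,s["eef_pos"]-[0,0,30])[0].astype(int); print("side crop origin",u-50,v-50,"x4")
a=cv2.resize(im[v-50:v+50,u-50:u+50,::-1],(400,400),interpolation=cv2.INTER_CUBIC)
im=W[0]
cv2.imwrite("pics/f2.png",np.hstack([a,cv2.resize(im[100:400,100:400,::-1],(400,400))]))
E
```

```text
68.66956953445633 [ 0.60702021 -0.48075659 -1.69578464] [495.16415003 249.62768279 315.51463074]
side crop origin 243 168 x4
```

View pics/f2.png

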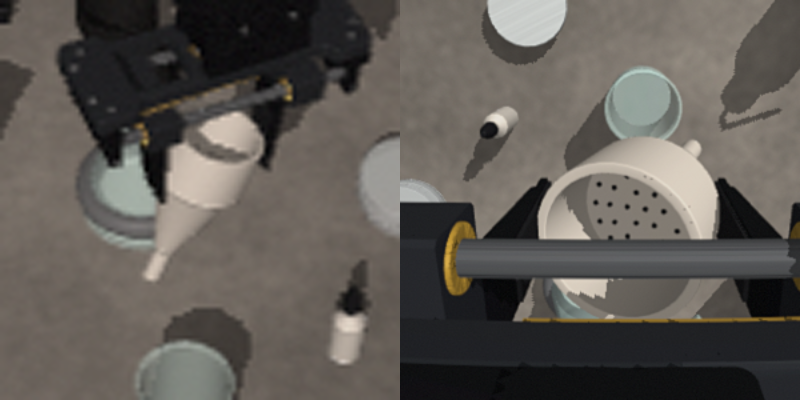

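The crops show the beaker standing empty and the funnel held at a slant. The stem tip is at side pixel (281,237) and wrist pixel (321,211). I'll measure its axis and tip.

```bash
python3 - <<'E'
from h import *
import pickle
s,S,T,W=pickle.load(open("held.pkl","rb"))
im,d,i=W; C=cloud(i,d)
# plate pixels: crop (560..640,180..235)->full
u0,u1,v0,v1=[int(x) for x in(100+190*.75,100+275*.75,100+185*.75,100+232*.75)]
Q=C[v0:v1,u0:u1][d[v0:v1,u0:u1]>0]
for _ in range(4):
    c=np.median(Q,0) if _==0 else Q.mean(0); n=np.linalg.svd(Q-Q.mean(0),full_matrices=False)[2][2]; n*=np.sign(n[2]); e=(Q-Q.mean(0))@n; Q=Q[abs(e)<max(1.5,2*e.std())]
print("plate",Q.mean(0),n,len(Q),e.std())
a=s["tcp_rot"][2];X=np.array([np.cos(a),np.sin(a),0]);Y=np.array([np.sin(a),-np.cos(a),0])
print("tilt",np.degrees(np.arccos(n[2])),"along tool x,y",n@X,n@Y)
c1,d1=ray(S[2],[[281,236.5]]);c2,d2=ray(i,[[321,211]])
A=np.c_[d1[0],-d2[0]];k=np.linalg.lstsq(A,c2-c1,rcond=None)[0];p,q=c1+k[0]*d1[0],c2+k[1]*d2[0]
print("tip",p,q,(p+q)/2)
D=(p+q)/2-s["eef_pos"];print("tip rel tcp tool xyz",D@X,D@Y,-D[2])
# rim pts
P=C[(d>0)&(C[:,:,2]>330)&(np.hypot(C[:,:,0]-s["eef_pos"][0],C[:,:,1]-s["eef_pos"][1])<45)]
h=(P-Q.mean(0))@n; print(np.histogram(h,bins=np.arange(-6,60,6)))
E
```

```text
plate [492.10927527 248.55820191 317.50463686] [ 0.12720354 -0.76542967  0.63082223] 2241 4.47267864830606
tilt 50.88918897822137 along tool x,y -0.7093064697739778 -0.3145594540375315
tip [524.86459281 270.65915994 225.22307532] [525.28808422 270.54361221 225.3590767 ] [525.07633852 270.60138607 225.29107601]
tip rel tcp tool xyz 1.0746237264750995 36.51685135711774 90.2235547312147
(array([ 984, 1504,  965,  488,  790, 3219, 4640, 4513, 6695, 7995]), array([-6,  0,  6, 12, 18, 24, 30, 36, 42, 48, 54]))
```

The tip is 36.5 mm along tool +y and 90 mm below the TCP, so the lean is about 17° in the jaw plane. I'll carry the tip to above the collar at about (574,30).

Request:
carry_out([
  {"dx": -0.025, "dy": -0.01, "dz": 0, "twist": 0},
  {"dx": -0.065, "dy": -0.025, "dz": 0, "twist": 0},
  {"dx": -0.11, "dy": -0.043, "dz": 0, "twist": 0},
  {"dx": -0.15, "dy": -0.058, "dz": 0, "twist": 0},
  {"dx": -0.19, "dy": -0.073, "dz": 0, "twist": 0},
])

```text
t: 13.95
eef_pos: [537.3, 48.6, 309.8]
tcp_rot: [-3.139, -0.002, 2.153]
ft_force: [1.2, -0.1, -2.7]
opening: 0.72
```

Request:
carry_out([
  {"dx": -0.02, "dy": -0.008, "dz": 0, "twist": 0},
  {"dx": -0.036, "dy": -0.014, "dz": 0, "twist": 0},
  {"dx": -0.038, "dy": -0.0145, "dz": 0, "twist": 0},
  {"dx": -0.038, "dy": -0.0145, "dz": 0, "twist": 0},
])

```text
t: 14.35
eef_pos: [546.2, 10.6, 310.3]
tcp_rot: [-3.14, -0.002, 2.152]
ft_force: [-0.2, 0.1, -2.2]
opening: 0.721
```

```bash
python3 - <<'E'
from h import *
import pickle
s=state(); print(s["opening"]*95.1); go(547.5,11,280)
S,W=grab("side"),grab("wrist"); pickle.dump((s,S,W),open("held2.pkl","wb"))
im,d,i=S; u,v=proj(i,[574,30,215])[0].astype(int); print("side origin",u-50,v-50,"x4")
a=cv2.resize(im[v-50:v+50,u-50:u+50,::-1],(400,400),interpolation=cv2.INTER_CUBIC)
cv2.imwrite("pics/f3.png",np.hstack([a,cv2.resize(W[0][80:380,130:430,::-1],(400,400))]))
print("collar centre pix side",proj(i,[574.2,30,182]),"wrist",proj(W[2],[574.2,30,182]))
E
```

```text
68.60765909492403
t 14.35 pos [546.2  10.6 310.3] rpy [-3.140e+00 -2.000e-03  2.152e+00] j6 -0.68 MOVE dx -0.0004 dy 0.0013 dz 0.0303 twist 0.0
side origin 228 125 x4
collar centre pix side [[278.61706278 182.43248011]] wrist [[311.16318103 199.88251642]]
```

View pics/f3.png

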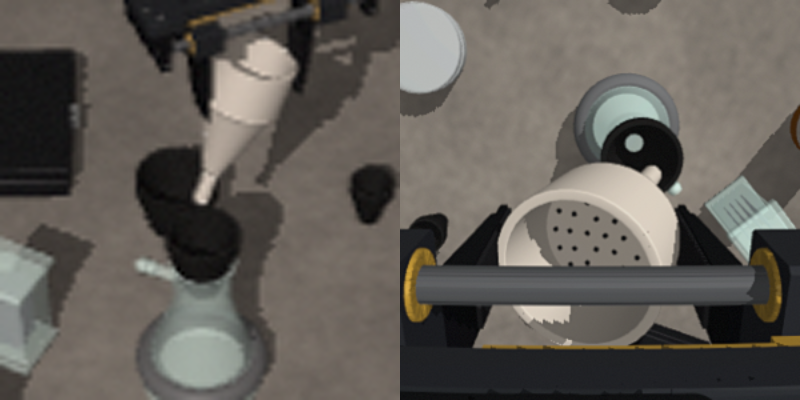

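The side crop shows the collar seated straight with the stem tip directly above it, at (202,200) against the collar top at (203,228). The wrist crop agrees. Lowering.

Request:
carry_out([
  {"dx": 0, "dy": 0.001, "dz": 0.02, "twist": 0},
  {"dx": 0, "dy": 0.001, "dz": 0.04, "twist": 0},
  {"dx": 0, "dy": 0.001, "dz": 0.055, "twist": 0},
  {"dx": 0, "dy": 0.001, "dz": 0.065, "twist": 0},
  {"dx": 0, "dy": 0.001, "dz": 0.07, "twist": 0},
])

```text
t: 14.95
eef_pos: [547.0, 11.9, 241.0]
tcp_rot: [-3.141, -0.001, 2.154]
ft_force: [0.5, -0.5, -2.7]
opening: 0.725
```

Request:
carry_out([
  {"dx": 0, "dy": 0, "dz": 0.003, "twist": 0},
  {"dx": 0, "dy": 0, "dz": 0.006, "twist": 0},
  {"dx": 0, "dy": 0, "dz": 0.009, "twist": 0},
  {"dx": 0, "dy": 0, "dz": 0.009, "twist": 0},
])

```text
t: 15.35
eef_pos: [547.3, 11.2, 232.7]
tcp_rot: [-3.142, 0.0, 2.153]
ft_force: [0.2, 0.1, -2.9]
opening: 0.717
```

Request:
carry_out([
  {"dx": 0, "dy": 0, "dz": 0.002, "twist": 0},
  {"dx": 0, "dy": 0, "dz": 0.004, "twist": 0},
  {"dx": 0, "dy": 0, "dz": 0.004, "twist": 0},
])

```text
t: 15.65
eef_pos: [547.5, 11.2, 228.8]
tcp_rot: [3.141, 0.0, 2.153]
ft_force: [0.3, -0.1, -1.2]
opening: 0.719
```

Request:
carry_out([
  {"dx": 0, "dy": 0, "dz": 0.002, "twist": 0},
  {"dx": 0, "dy": 0, "dz": 0.004, "twist": 0},
  {"dx": 0, "dy": 0, "dz": 0.004, "twist": 0},
])

```text
t: 15.95
eef_pos: [547.5, 11.3, 224.8]
tcp_rot: [3.141, 0.0, 2.153]
ft_force: [1.8, 1.5, -0.7]
opening: 0.72
```

Request:
carry_out([
  {"dx": 0, "dy": 0.001, "dz": 0, "twist": 0},
  {"dx": 0, "dy": 0.001, "dz": 0, "twist": 0},
  {"dx": 0, "dy": 0.001, "dz": 0, "twist": 0},
], grip=0.0725)

```text
t: 16.25
eef_pos: [548.0, 11.7, 224.7]
tcp_rot: [-3.141, -0.0, 2.153]
ft_force: [-0.1, 0.7, -0.3]
opening: 0.765
```

Request:
carry_out([
  {"dx": 0, "dy": 0.003, "dz": 0.002, "twist": 0},
  {"dx": 0, "dy": 0.006, "dz": 0.004, "twist": 0},
  {"dx": 0, "dy": 0.009, "dz": 0.006, "twist": 0},
  {"dx": 0, "dy": 0.012, "dz": 0.008, "twist": 0},
])

```text
t: 16.65
eef_pos: [558.4, 18.5, 216.5]
tcp_rot: [-3.141, 0.0, 2.153]
ft_force: [1.2, -0.3, -0.7]
opening: 0.765
```

Request:
carry_out([
  {"dx": 0, "dy": 0.003, "dz": 0.002, "twist": 0},
  {"dx": 0, "dy": 0.006, "dz": 0.004, "twist": 0},
  {"dx": 0, "dy": 0.009, "dz": 0.006, "twist": 0},
  {"dx": 0, "dy": 0.012, "dz": 0.008, "twist": 0},
])

```text
t: 17.05
eef_pos: [568.4, 25.1, 208.6]
tcp_rot: [-3.142, 0.0, 2.153]
ft_force: [0.4, 1.2, -0.2]
opening: 0.762
```

Request:
carry_out([
  {"dx": 0, "dy": 0.002, "dz": 0.002, "twist": 0},
  {"dx": 0, "dy": 0.004, "dz": 0.004, "twist": 0},
  {"dx": 0, "dy": 0.006, "dz": 0.006, "twist": 0},
  {"dx": 0, "dy": 0.0075, "dz": 0.008, "twist": 0},
])

```text
t: 17.45
eef_pos: [574.5, 29.1, 200.6]
tcp_rot: [-3.142, 0.0, 2.153]
ft_force: [-0.3, 0.5, 0.6]
opening: 0.762
```

```bash
python3 - <<'E'
from h import *
s=state(); print(s["opening"]*95.1); go(574.2,30,191)
S,W=grab("side"),grab("wrist")
im,d,i=S; u,v=proj(i,[574,30,190])[0].astype(int)
a=cv2.resize(im[v-50:v+50,u-50:u+50,::-1],(400,400),interpolation=cv2.INTER_CUBIC)
cv2.imwrite("pics/f4.png",np.hstack([a,cv2.resize(W[0][80:380,130:430,::-1],(400,400))]))
E
```

```text
72.46064055838363
t 17.45 pos [574.5  29.1 200.6] rpy [-3.142  0.     2.153] j6 -0.65 MOVE dx 0.0009 dy 0.0002 dz 0.0096 twist 0.0
```

View pics/f4.png

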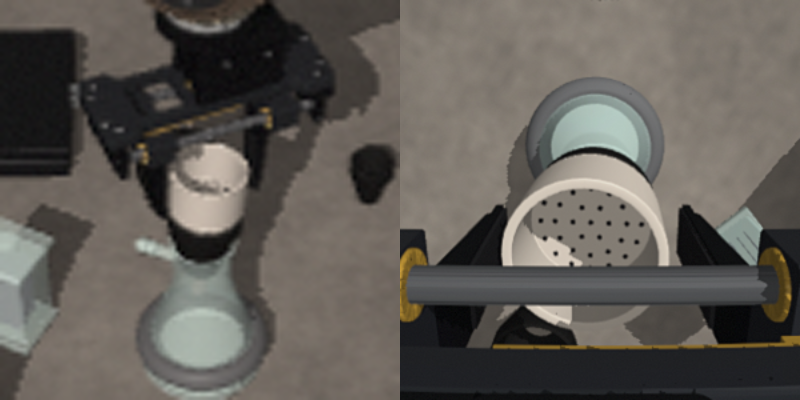

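The funnel now sits upright in the collar, both crops agreeing (side body at (207,190), flask unmoved). I'll lower the jaws around the body and close them gradually.

Request:
carry_out([
  {"dx": 0.001, "dy": 0, "dz": 0.004, "twist": 0},
  {"dx": 0.001, "dy": 0, "dz": 0.008, "twist": 0},
  {"dx": 0.001, "dy": 0, "dz": 0.008, "twist": 0},
  {"dx": 0.001, "dy": 0, "dz": 0.008, "twist": 0},
  {"dx": 0.001, "dy": 0, "dz": 0.008, "twist": 0},
], grip=0.065)

```text
t: 18.05
eef_pos: [573.9, 29.9, 192.8]
tcp_rot: [-3.142, 0.0, 2.153]
ft_force: [-0.9, -0.1, 0.3]
opening: 0.685
```

Request:
carry_out([
  {"dx": 0, "dy": 0, "dz": 0, "twist": 0},
  {"dx": 0, "dy": 0, "dz": 0, "twist": 0},
  {"dx": 0, "dy": 0, "dz": 0, "twist": 0},
], grip=0.0625)

```text
t: 18.35
eef_pos: [573.9, 29.9, 192.9]
tcp_rot: [3.142, 0.0, 2.153]
ft_force: [-0.6, -0.0, 1.1]
opening: 0.659
```

Request:
carry_out([
  {"dx": 0, "dy": 0, "dz": 0, "twist": 0},
  {"dx": 0, "dy": 0, "dz": 0, "twist": 0},
  {"dx": 0, "dy": 0, "dz": 0, "twist": 0},
  {"dx": 0, "dy": 0, "dz": 0, "twist": 0},
], grip=0.052)

```text
t: 18.75
eef_pos: [574.0, 29.9, 192.9]
tcp_rot: [3.141, 0.0, 2.153]
ft_force: [-0.7, -0.7, 1.6]
opening: 0.65
```

Request:
carry_out([
  {"dx": 0, "dy": 0, "dz": 0.001, "twist": 0},
  {"dx": 0, "dy": 0, "dz": 0.001, "twist": 0},
])

```text
t: 18.95
eef_pos: [574.0, 29.8, 192.6]
tcp_rot: [3.141, 0.001, 2.153]
ft_force: [-2.2, -1.1, 9.4]
opening: 0.65
```

Request:
carry_out([
  {"dx": 0, "dy": -0.0005, "dz": 0.0005, "twist": 0},
  {"dx": 0, "dy": -0.0005, "dz": 0.001, "twist": 0},
  {"dx": 0, "dy": -0.0005, "dz": 0.001, "twist": 0},
])

```text
t: 19.25
eef_pos: [574.1, 29.7, 192.6]
tcp_rot: [3.139, 0.002, 2.153]
ft_force: [-3.7, -0.1, 16.4]
opening: 0.652
```

Request:
carry_out([
  {"dx": 0, "dy": -0.0005, "dz": 0.0004, "twist": 0},
  {"dx": 0, "dy": -0.0005, "dz": 0.0004, "twist": 0},
  {"dx": 0, "dy": -0.0005, "dz": 0.0004, "twist": 0},
  {"dx": 0, "dy": -0.0005, "dz": 0.0004, "twist": 0},
  {"dx": 0, "dy": -0.0005, "dz": 0.0004, "twist": 0},
])

```text
t: 19.75
eef_pos: [574.0, 29.6, 192.5]
tcp_rot: [3.138, 0.002, 2.153]
ft_force: [-2.8, 2.2, 18.4]
opening: 0.65
```

Request:
carry_out([
  {"dx": 0, "dy": 0, "dz": 0, "twist": 0},
  {"dx": 0, "dy": 0, "dz": 0, "twist": 0},
  {"dx": 0, "dy": 0, "dz": 0, "twist": 0},
])

```text
t: 20.05
eef_pos: [574.0, 29.6, 192.5]
tcp_rot: [3.138, 0.002, 2.153]
ft_force: [-3.8, 1.0, 19.5]
opening: 0.652
```

Request:
carry_out([
  {"dx": 0, "dy": 0.0003, "dz": -0.0008, "twist": 0},
  {"dx": 0, "dy": 0.0005, "dz": -0.0016, "twist": 0},
  {"dx": 0, "dy": 0.0005, "dz": -0.002, "twist": 0},
])

```text
t: 20.35
eef_pos: [573.9, 29.8, 192.7]
tcp_rot: [3.14, 0.001, 2.153]
ft_force: [1.5, 0.5, 1.5]
opening: 0.649
```

Request:
carry_out([
  {"dx": 0, "dy": 0, "dz": 0, "twist": 0},
  {"dx": 0, "dy": 0, "dz": 0, "twist": 0},
  {"dx": 0, "dy": 0, "dz": 0, "twist": 0},
  {"dx": 0, "dy": 0, "dz": 0, "twist": 0},
  {"dx": 0, "dy": 0, "dz": 0, "twist": 0},
], grip=0.08)

```text
t: 20.85
eef_pos: [573.4, 29.6, 192.3]
tcp_rot: [-3.141, -0.0, 2.153]
ft_force: [-0.5, -0.4, 0.1]
opening: 0.838
```

Request:
carry_out([
  {"dx": 0, "dy": 0, "dz": 0, "twist": 0},
  {"dx": 0, "dy": 0, "dz": -0.02, "twist": 0},
  {"dx": 0, "dy": 0, "dz": -0.05, "twist": 0},
  {"dx": 0, "dy": 0, "dz": -0.09, "twist": 0},
  {"dx": 0, "dy": 0, "dz": -0.1, "twist": 0},
], grip=0.09)

```text
t: 21.35
eef_pos: [574.5, 29.6, 296.4]
tcp_rot: [3.137, 0.003, 2.153]
ft_force: [0.4, 0.7, 0.4]
opening: 0.948
```

Request:
carry_out([
  {"dx": 0.04, "dy": 0, "dz": -0.02, "twist": 0},
  {"dx": 0.08, "dy": 0, "dz": -0.02, "twist": 0},
  {"dx": 0.08, "dy": -0.045, "dz": -0.02, "twist": 0},
  {"dx": 0.08, "dy": -0.09, "dz": -0.02, "twist": 0},
  {"dx": 0.08, "dy": -0.09, "dz": -0.02, "twist": 0},
])

```text
t: 21.85
eef_pos: [450.7, 46.0, 312.4]
tcp_rot: [-3.14, -0.0, 2.153]
ft_force: [0.5, 0.5, 1.1]
opening: 0.949
```

```bash
python3 - <<'E'
from h import *
print(state()["eef_pos"])
im,d,i=grab("side"); u,v=proj(i,[574,30,150])[0].astype(int)
a=cv2.resize(im[v-60:v+60,u-60:u+60,::-1],(400,400),interpolation=cv2.INTER_CUBIC)
im,d,i=grab("top"); C=cloud(i,d); z=C[:,:,2]; u,v=proj(i,[575,30,220])[0].astype(int)
m=win((z>219)&(z<245),u,v,20); P=C[m]; print(len(P),"rim z",np.median(P[:,2]),circ(i,m,228))
k=np.linalg.lstsq(np.c_[P[:,:2]-P[:,:2].mean(0),np.ones(len(P))],P[:,2],rcond=None)[0];print("slope deg",np.degrees(k[:2]))
m=win((z>182)&(z<200),u,v,14);Q=C[m];k=np.linalg.lstsq(np.c_[Q[:,:2]-Q[:,:2].mean(0),np.ones(len(Q))],Q[:,2],rcond=None)[0];print("plate",len(Q),k[2],np.degrees(k[:2]))
cv2.imwrite("pics/end.png",np.hstack([a,cv2.resize(im[90:330,90:460,::-1],(400,400))]))
E
```

```text
[450.72359353  46.02581007 312.35805685]
113 rim z 225.7523456913326 (array([575.9,  27.3]), array([55.7, 58.1]))
slope deg [0.23506022 0.96400522]
plate 339 190.78570300312035 [2.14014213 2.00986816]
```

View pics/end.png

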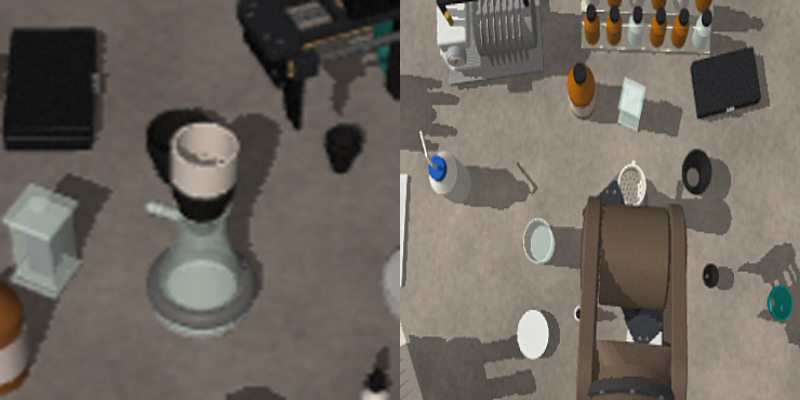

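The side crop shows the funnel, collar and flask straight in line. In the top view the beaker, bottles, jar and other collars stand where they were. The rim measures 226 mm, level to about 1°. The top camera also read the collar about 3 mm low, so this matches the 228 mm expected. I'm handing it in.

```bash
python3 -c "
from cell import *
print(job_done())"
```

```text
the job is handed in; nothing more can be done
None
```

The middle black collar and the funnel are both seated in the flask and released, and the job was handed in at about 22 s of the 61 s allowed.

**Collar:** I set it in the flask mouth small end down. The press peaked at 19.4 N, near the top of the 8–20 N range.

**Funnel:** Closing the jaws did not straighten it. It stayed about 17° off after lifting, so I lowered its stem into the collar, loosened the grip and guided it upright. It dropped in on its own there. I then gripped it and held 16–19.5 N for about 0.8 s.

**Last checks:**
- **Side view:** the flask, collar and funnel stand straight in line.
- **Funnel rim:** it read 226 mm high and level to about 1°. I expected 228 mm, and the top camera had also read the collar about 3 mm low.
- **Funnel plate:** a rough fit gave about 2–3° of tilt, which disagrees with the rim. The arm partly hid that view, and I put it down to depth noise.
- **Rim centre:** it read about 3 mm off in y from the mouth, under the same partial view, so I did not rely on it.
- **Surroundings:** the beaker, amber bottle, jar and wash bottle were standing, and the large and small collars were in place. The dropper bottle was mostly hidden by the arm in the top view, but its cap showed in both last views.

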